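Pop the aluminium box out of its spring holder and stop it with the other finger

ROBOT

A 7-joint arm with a two-finger parallel gripper is mounted at the origin on the work surface. World frame = base frame: x ahead of the robot, y to its left, z up, the work surface at z = 0. Lengths are in mm, angles in rad, forces in N, time in s.
With the tool pointing down it reaches from about 425 to 800 mm from the base axis. Payload 8.3 kg.
Tool frame: the origin (TCP) lies midway between the tips of the shut fingers; the grasp point (between the pads) lies 19 mm behind it; y points along the fingers, x is the direction in which the jaws open and shut, and the axes are right-handed (so a half turn about y gives the same grasp; the last joint's range is limited). The gripper opens to 85 mm and grips with 20 to 120 N. Pads are 22 mm wide; open, the fingers measure 114 mm over their backs; the gripper's body (76 mm by 85 mm) begins 54 mm behind the grasp point. The pads swing forward as they close: fully open they stand 13 mm farther back than shut.
Start: joints at [1.21, 0.383, 0.016, 1.37, -0.006, 1.388, -0.046], TCP at [183.424, -597.459, 208.279] pointing down, gripper open.
Joint ranges: [-2.95, 2.95], [-0.25, 2.06], [-1.52, 1.56], [0.18, 2.33], [-1.44, 4.58], [0.02, 2.06], [-3.01, 3.01]. Speed limits (rad/s): [2.39, 2.39, 3.01, 3.01, 3.14, 3.14, 3.14].

INTERFACE

Orientations are given as a unit quaternion [w, x, y, z].
In Python, from station import ctrl gives the robot as it stands.
- The arm moves only by the shell command python3 -m creep 'ROWS' [FORCE]. ROWS is JSON, a list of rows, each a list of 7 numbers: the opening, from 0 (shut) to 1 (fully open), then the shift along the world's x, y, z in mm, then the turn, a rotation vector about the world's x, y, z in degrees. A call has 1 to 10 rows; each row is the pose to reach, as a shift and turn from the pose commanded when the call began; what a row does not reach only later rows make up. A row lasts 1/10 s, in which the tool goes at most 50 mm and 8.59 degrees, less where a joint would pass 70% of its speed; a pose out of reach is approached as far as the arm can. A call with a gripper value outside its range is refused whole. The fingers move at their own pace and stop on an object; FORCE is the grip in N (left out, the last holds). Time passes only in rows, so rows that repeat a pose let the fingers close. It gives the time, the measured TCP pose, the force and the opening at its end, in the units of the state.
- ctrl.observe(): the state, without advancing time (a new reading comes with each control period).
- ctrl.camera(name): name is "side" or "top"; returns a dict with "color" (384x512x3 uint8, blue, green, red), "K" (3x3 intrinsics, pixels), "world_from_camera" (4x4, takes a point from camera to world coordinates). Camera axes: x right, y down, z forward; pixel columns grow to the right and rows downward; lengths in mm; the calibration is good to about 2 mm. A picture is of the moment at which its call begins. There is no depth.
- ctrl.hand_in(): hands the job in, once; it reports no verdict.
The state is a dict: "t": time; "joint_pos": joint angles; "qd": joint speeds; "effort": joint torques, N m; "position": TCP position; "eef_rot": TCP orientation; "contact_force": force on the tool from outside, world axes, zero at the start; "wrist_torque": the same for the moment, N m; "gripper_width": finger opening in mm.
Only numpy, scipy, OpenCV 4.12 (cv2) and the standard library are available. Lean on these libraries where they do the work, as an engineer would, in place of code of your own. Each camera call takes 0.05 s, during which the arm holds its last target. There are 200 camera calls.

TASK

On the marble ledge, press down the steel ejector paddle of the spring holder with one finger so that the small square aluminium box pops out, and let the other finger, standing over the runway, stop the box once it has come out a centimetre or more but is still wholly on the runway. Do not grasp, pinch or lift the box, and leave everything else on the ledge alone. Finish while holding: one finger keeps the paddle pushed down and the box lies flat and still against the other finger.

Things in the scene. Friction and masses are not known exactly. Their poses are not given: they have to be found in the camera images.
- holder: Spring holder, bamboo-coloured wood, fixed on the ledge (ledge top 20 mm above the table), yaw within 26 degrees. Origin on its underside below the gate; x from runway to magazine, y from runway to paddle. In mm: runway floor at z 18, x -60 to 0, y -20 to 20, kerbs to z 23, end x -60 open; magazine x 2 to 130, y -25 to 25, walls to z 50, roof z 54 beyond x 50; paddle x -60 to -10, y 41 to 85.
- ejector (a joint): How far the paddle, and with it the gate, is pushed down, in m: 0 up, 0.014 fully down; the box is free beyond 0.007. It springs back: 1.2 N at the top, 4 N fully down; the gate's rubbing on the box adds up to 3 N until the box is free. Let up under the box, the gate tips the box.
- gate (a point): Middle of the gate at floor height (holder x -2, y 0, z 18 mm; fixed to the holder). The gate, a steel strip 4 mm thick, stands 7 mm above the floor and keeps the box in; it is one piece with the paddle. Once it is down, a damped spring pusher (2.6 falling to 1.4 N) drives the box along holder -x at up to 70 mm/s until something stops it, or off the open end in about 2 s.
- paddle_top (a point): Centre of the flat top face of the steel ejector paddle, 50 mm (holder x) by 44 mm (holder y); moves down with it. At rest 20 mm above the runway's floor, fully down 6 mm above it (1 mm above the kerbs). It stands beside the runway, 63 mm from the runway's centre line.
- lane (a point): Point on the runway's floor, on its centre line, 36 mm before the box's front (holder x -36, y 0, z 18 mm). A finger 22 mm wide along the runway, centred over this point, stops the box about 25 mm out.
- tin: Square aluminium box with a round screw-top lid: 36 x 36 mm, square part 20 mm high, lid 32 mm across and 7 mm high on it; about 50 g. Origin at the centre of its underside, axes as the holder's. It starts behind the gate, centre at holder x = 18 to 19 mm, z = 18 mm, and pops out towards holder -x; its front face is 18 mm before its origin.
- soap_dish: Ribbed steel soap dish, 120 x 80 x 18 mm, loose; origin centre of underside. Leave alone.
- bottle: Blue plastic bottle with a twist cap, 56 mm across, 150 mm tall, loose; origin centre of underside. Leave alone.
- scraper: Bamboo tongue scraper, 150 mm long, 22 mm wide, 6 mm thick, lying beside the holder, loose; origin under its middle. Leave alone.
- brush_case: Transparent toothbrush case, 195 x 28 x 22 mm, lying beside the paddle's side of the holder, loose; origin centre of underside. Leave alone.
- tumbler: White ceramic tumbler, 68 mm across, 95 mm tall, loose; origin centre of underside. Leave alone.
- nail_brush: Wooden nail brush, 85 x 38 x 32 mm, loose; origin centre of underside. Leave alone.

How it is judged (in metres and radians):
On the way, in this order (a step that is already met when the one before it is completed fails the run):
1. a finger presses the paddle (value of joint ejector above 0.004 m and contact force between the fingers and holder above 0.8 N).
2. the box has popped out 8 to 58 mm and a finger stops it while the paddle is down (x of tin in the frame of holder between -0.04 and 0.01 m and contact force between the fingers and tin above 0.3 N and value of joint ejector above 0.006 m), for 0.2 s.
At the end, for the whole second after the job is handed in: The paddle is held at least 6 mm down by a finger (over 0.8 N on the holder's paddle), the box has come out 8 to 58 mm, lies flat (within 0.12 rad) and still (under 10 mm/s) on the runway's floor, and presses against a finger with more than 0.3 N (all of step 2 and contact force between the fingers and holder above 0.8 N and linear speed of tin below 0.01 m/s and angle between tin's own z axis and vertical below 0.12 rad and z of tin in the frame of holder between 0.014 and 0.023 m); the arm keeps its last pose, push and grip.
It fails at once if the box slid beyond the runway's open end (x of tin in the frame of holder below -0.042 m).
It fails at once if the box was lifted or carried (z of tin in the frame of holder above 0.03 m).
It fails at once if the box was knocked over (angle between tin's own z axis and vertical above 0.5 rad).
It fails at once if another thing on the ledge was moved more than 20 mm (distance of any of soap_dish, bottle, scraper, brush_case, tumbler, nail_brush from where it was at the start of the episode above 0.02 m).
It also fails if it takes over 29 s, if anything falls off the work surface, if the arm or the gripper's body presses on something with over 40 N, if the wrist force passes 120 N, or if a joint passes its speed limit or range.

## Working session

There is one attempt and no reset: what is moved stays moved. The work goes in short steps, Python scripts to look and compute and a shell command to move; the robot and the scene stay as the last step left them, time stands still between calls to the robot, and variables do not carry over. Pictures are saved under pics/ and viewed, about 8 in all and at most 12, crops included, and the job is handed in when it is done.

```bash
mkdir -p pics; ls; python3 - <<'E'
from station import ctrl
import cv2,numpy as np
for n in ("top","side"):
    c=ctrl.camera(n); cv2.imwrite(f"pics/{n}0.png",c["color"]); print(n,c["K"],np.round(c["world_from_camera"],4).tolist())
s=ctrl.observe(); print(s)
E
```

```text
pics
top [[435.47285909   0.         248.92812867]
 [  0.         435.47285909 193.12878529]
 [  0.           0.           1.        ]] [[0.0166, -0.9816, 0.1905, 412.2962], [-0.9994, -0.022, -0.0263, 40.7577], [0.03, -0.1899, -0.9813, 1040.0752], [0.0, 0.0, 0.0, 1.0]]
side [[484.15481152   0.         253.97718045]
 [  0.         484.15481152 194.7249195 ]
 [  0.           0.           1.        ]] [[-0.9342, -0.1693, 0.3139, 216.1586], [-0.3564, 0.4778, -0.8029, 972.1676], [-0.014, -0.862, -0.5067, 698.158], [0.0, 0.0, 0.0, 1.0]]
{'t': 0.1, 'joint_pos': array([ 1.21009374,  0.38413125,  0.01640155,  1.37107744, -0.00630727,
        1.38817003, -0.0465023 ]), 'qd': array([ 9.49301080e-04, -1.62014644e-03, -9.70187007e-06, -4.46156859e-03,
       -1.14682649e-03,  6.63806093e-04, -1.44630446e-05]), 'effort': array([ 1.90464452e-03, -6.29140806e+01,  8.47146437e-01, -3.72762108e+01,
        1.69012783e-02,  1.04650759e-02,  1.21914727e-04]), 'position': array([ 183.26534458, -597.00933194,  207.38047047]), 'eef_rot': array([ 0.56900763, -0.568293  ,  0.42078071, -0.41978206]), 'contact_force': array([-0.59063099,  0.13320859, -0.10426454]), 'wrist_torque': array([-0.02757122, -0.02516494,  0.00207676]), 'gripper_width': 85.32827339719812}
```

View pics/top0.png

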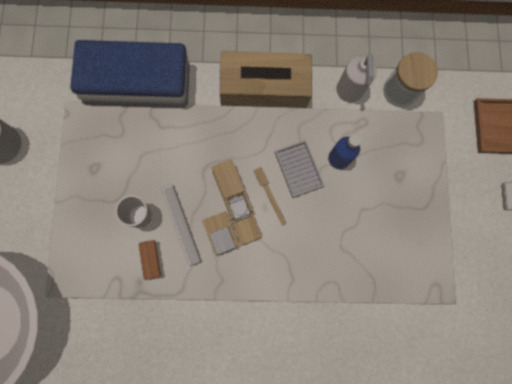

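View pics/side0.png

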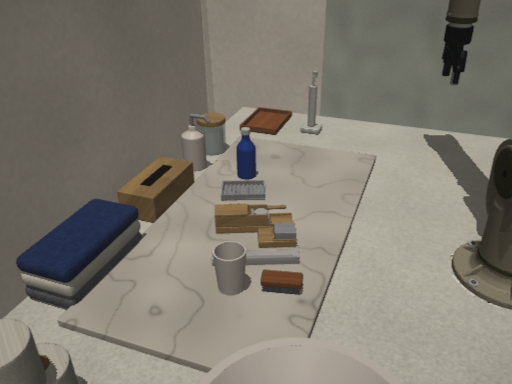

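```bash
python3 -c "
from scipy.spatial.transform import Rotation as R
print(R.from_quat([-0.568293,0.42078071,-0.41978206,0.56900763]).as_matrix().round(3))"
```

```text
[[ 0.293 -0.001  0.956]
 [-0.956  0.002  0.293]
 [-0.002 -1.    -0.   ]]
```

```bash
python3 - <<'E'
import cv2
a=cv2.imread("pics/top0.png")[150:270,160:300]; b=cv2.imread("pics/side0.png")[190:270,200:320]
cv2.imwrite("pics/topc.png",cv2.resize(a,None,fx=5,fy=5,interpolation=cv2.INTER_CUBIC)) # x=160+u/5,y=150+v/5
cv2.imwrite("pics/sidec.png",cv2.resize(b,None,fx=6,fy=6,interpolation=cv2.INTER_CUBIC))
E
```

```text
(no output)
```

View pics/topc.png

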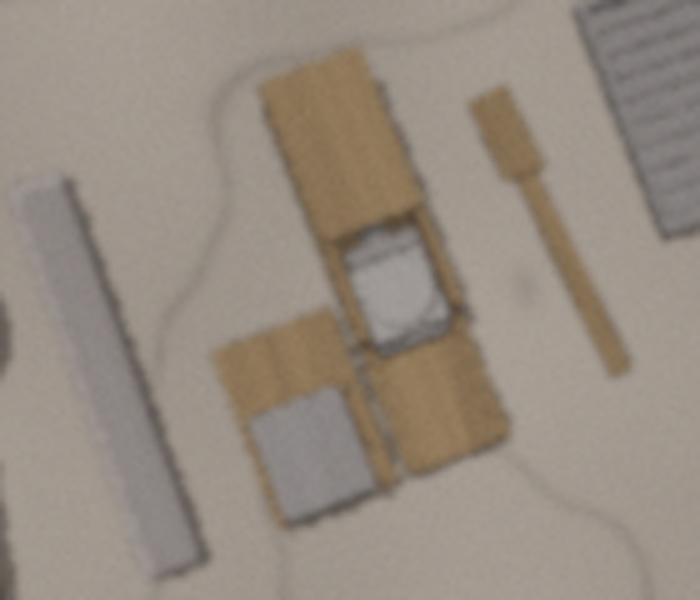

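View pics/sidec.png

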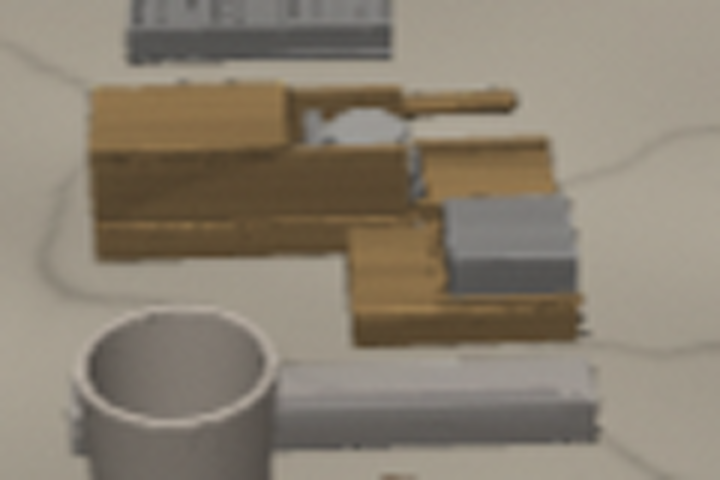

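```bash
cat > h.py <<'E'
import numpy as np, cv2
from scipy.optimize import least_squares
from scipy.spatial.transform import Rotation as R
def proj(c,P):
    T=np.linalg.inv(c["world_from_camera"]); q=P@T[:3,:3].T+T[:3,3]; q=q@c["K"].T; return q[:,:2]/q[:,2:]
def h2w(p,P): 
    x,y,a=p; P=np.asarray(P,float); c,s=np.cos(a),np.sin(a)
    return np.c_[x+c*P[:,0]-s*P[:,1], y+s*P[:,0]+c*P[:,1], P[:,2]+20]
E
python3 - <<'E'
from h import *
from station import ctrl
M=[(130,25,54),(130,-25,54),(50,25,54),(50,-25,54),(-10,85,38),(-10,41,38),(-60,41,38),(-60,85,38)]
top=np.array([(262,90),(360,47),(325,238),(418,208),(248,412),(343,385),(380,483),(287,520)])/5+[160,150]-.4
side=np.array([(92,150),(92,88),(290,147),(285,83),(448,258),(445,198),(568,195),(578,258)])/6+[200,190]-.4
ct,cs=ctrl.camera("top"),ctrl.camera("side")
ft=lambda p:(proj(ct,h2w(p,M))-top).ravel(); fs=lambda p:(proj(cs,h2w(p,M))-side).ravel()
for f in (ft,fs,lambda p:np.r_[ft(p),fs(p)]):
    r=least_squares(f,[450,60,.35],x_scale=[10,10,.1]); print(r.x.round(3),np.abs(r.fun).max().round(2),(r.cost*2/len(r.fun))**.5)
p=r.x; s=ctrl.observe(); Q=R.from_quat(np.roll(s["eef_rot"],-1)).as_matrix()
print("tool x ang",np.degrees(np.arctan2(Q[1,0],Q[0,0])),"want",np.degrees(p[2])-90)
print("mid",h2w(p,[(-36,31.5,25)]),"lane",h2w(p,[(-36,0,18)]),"pad",h2w(p,[(-35,63,38)]),s["position"],s["t"])
E
```

```text
[5.50731e+02 2.80460e+01 3.98000e-01] 1.58 0.852728852062246
[5.47939e+02 3.01970e+01 3.95000e-01] 0.7 0.33902782794262454
[5.4968e+02 2.8352e+01 3.9700e-01] 1.82 0.7618779515388199
tool x ang -72.93311243324383 want -67.25664316511339
mid [[504.30069298  43.48468986  45.        ]] lane [[516.47872006  14.43394707  38.        ]] pad [[493.0449117   72.92203668  58.        ]] [ 183.31314632 -597.16176353  207.65118048] 0.2
```

```bash
python3 -m creep '[[0.57,24,26,0,0,0,0.6],[0.57,48,52,0,0,0,1.2],[0.57,72,78,0,0,0,1.8],[0.57,96,104,0,0,0,2.4],[0.57,120,130,0,0,0,3],[0.57,144,156,0,0,0,3.6],[0.57,168,182,0,0,0,4.2],[0.57,192,208,0,0,0,4.8],[0.57,216,234,0,0,0,5.4],[0.57,240,260,0,0,0,5.7]]'
python3 -m creep '[[0.57,8,38,0,0,0,0],[0.57,16,76,0,0,0,0],[0.57,24,114,0,0,0,0],[0.57,32,152,0,0,0,0],[0.57,40,190,0,0,0,0],[0.57,48,228,0,0,0,0],[0.57,56,266,0,0,0,0],[0.57,64,304,0,0,0,0],[0.57,72,342,0,0,0,0],[0.57,81,381,0,0,0,0]]'
python3 -m creep '[[0.57,0,0,-15,0,0,0],[0.57,0,0,-30,0,0,0],[0.57,0,0,-45,0,0,0],[0.57,0,0,-60,0,0,0],[0.57,0,0,-75,0,0,0],[0.57,0,0,-90,0,0,0],[0.57,0,0,-98,0,0,0],[0.57,0,0,-98,0,0,0],[0.57,0,0,-98,0,0,0]]'
python3 - <<'E'
from h import *
from station import ctrl
p=[549.3,29,.397]
s=ctrl.observe();print(s)
Q=R.from_quat(np.roll(s["eef_rot"],-1)).as_matrix();print(Q.round(3))
for n,(x0,y0) in dict(top=(170,150),side=(200,150)).items():
    c=ctrl.camera(n); im=cv2.resize(c["color"][y0:y0+120,x0:x0+130],None,fx=5,fy=5,interpolation=cv2.INTER_CUBIC)
    for P,col in (((-36,0,18),(0,0,255)),((-35,63,38),(0,255,0)),((0,0,18),(255,0,0))):
        u=(proj(c,h2w(p,[P]))[0]-[x0,y0])*5; cv2.circle(im,tuple(int(v) for v in u),3,col,-1)
    u=(proj(c,s["position"][None])[0]-[x0,y0])*5; cv2.circle(im,tuple(int(v) for v in u),3,(255,0,255),-1)
    cv2.imwrite(f"pics/{n}1.png",im)
E
```

```text
t: 1.2
position: [424.1, -336.3, 208.3]
eef_rot: [-0.589, 0.589, -0.391, 0.391]
contact_force: [-0.2, -1.7, -0.6]
gripper_width: 48.6
t: 2.2
position: [504.4, 44.8, 208.4]
eef_rot: [-0.589, 0.589, -0.392, 0.392]
contact_force: [0.6, -0.6, -0.4]
gripper_width: 49.0
t: 3.1
position: [504.6, 43.6, 110.7]
eef_rot: [0.589, -0.589, 0.391, -0.392]
contact_force: [0.1, 0.0, 0.3]
gripper_width: 48.4
{'t': 3.1, 'joint_pos': array([ 0.3066572 ,  0.2446049 , -0.52257894,  1.80773452,  0.13436898,
        1.12401851, -1.4346771 ]), 'qd': array([ 0.00158043, -0.01085507, -0.00325421, -0.01027333,  0.00035673,
       -0.00039132,  0.00074055]), 'effort': array([ 3.35998018e-02, -4.53350580e+01, -3.97560284e+00, -3.31587231e+01,
        3.65421432e-02, -1.67841394e-02, -1.38234688e-02]), 'position': array([504.63325523,  43.58532338, 110.72508247]), 'eef_rot': array([ 0.58895963, -0.58874692,  0.39139703, -0.39155074]), 'contact_force': array([0.05586658, 0.0062302 , 0.2986752 ]), 'wrist_torque': array([ 0.02724592, -0.01346392,  0.03774285]), 'gripper_width': 48.414791307969985}
[[ 0.387  0.     0.922]
 [-0.922  0.     0.387]
 [ 0.    -1.     0.   ]]
```

View pics/top1.png

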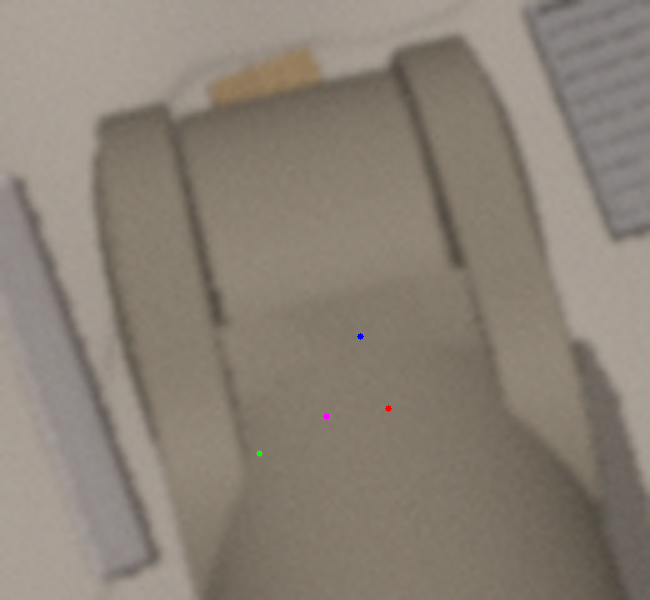

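View pics/side1.png

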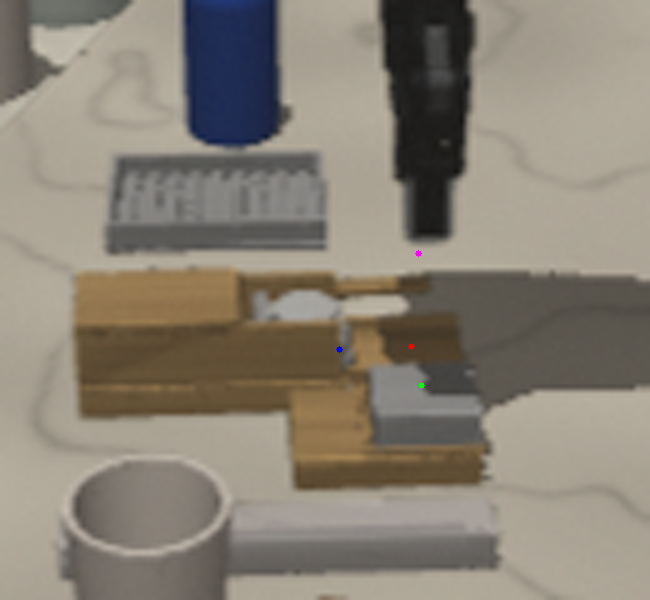

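```bash
python3 -m creep '[[0.57,0,0,-12,0,0,0],[0.57,0,0,-24,0,0,0],[0.57,0,0,-36,0,0,0],[0.57,0,0,-44,0,0,0],[0.57,0,0,-46,0,0,0],[0.57,0,0,-46,0,0,0]]'
python3 - <<'E'
from h import *
from station import ctrl
s=ctrl.observe();print(s["position"],s["contact_force"]);p=[549.3,29,.397]
x0,y0=200,150
c=ctrl.camera("side"); im=cv2.resize(c["color"][y0:y0+120,x0:x0+130],None,fx=5,fy=5,interpolation=cv2.INTER_CUBIC)
for P,col in (((-35,63,38),(0,255,0)),((-35,0,45),(0,0,255))):
    u=(proj(c,h2w(p,[P]))[0]-[x0,y0])*5; cv2.circle(im,tuple(int(v) for v in u),3,col,-1)
cv2.imwrite("pics/side2.png",im)
E
```

```text
t: 3.8
position: [504.1, 43.6, 63.8]
eef_rot: [-0.589, 0.589, -0.392, 0.391]
contact_force: [0.2, 0.0, 0.1]
gripper_width: 48.4
[504.11813451  43.60569823  63.76321749] [0.24215409 0.02408893 0.11296819]
```

View pics/side2.png

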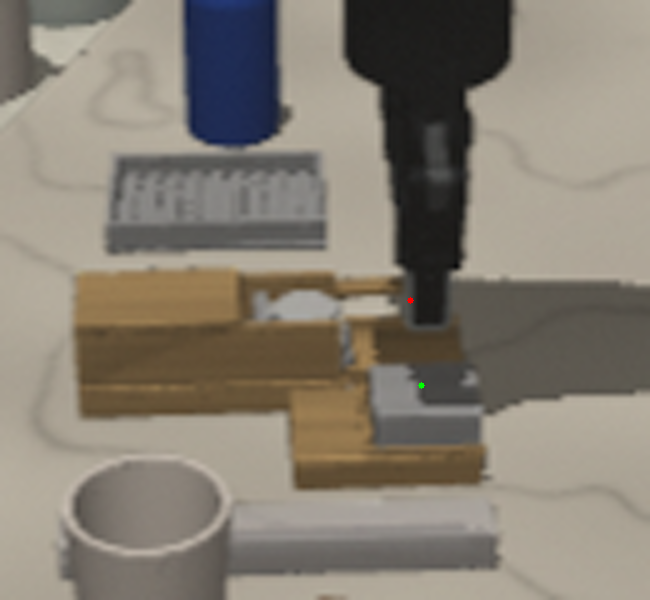

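```bash
python3 - <<'E'
from h import *
from station import ctrl
c=ctrl.camera("side"); t=np.array([504.1,43.6,0]); d=np.array([-.387,.922,0])
for k in (24,31,39,-24,-31):
  for z in (64,70,76,82): print(k,z,((proj(c,(t+k*d+[0,0,z])[None])[0]-[200,150])*5).round(0))
E
```

```text
24 64 [422. 365.]
24 70 [423. 354.]
24 76 [423. 344.]
24 82 [423. 333.]
31 64 [424. 373.]
31 70 [424. 363.]
31 76 [424. 352.]
31 82 [424. 341.]
39 64 [425. 383.]
39 70 [426. 372.]
39 76 [426. 361.]
39 82 [426. 351.]
-24 64 [414. 310.]
-24 70 [414. 300.]
-24 76 [414. 289.]
-24 82 [414. 279.]
-31 64 [413. 302.]
-31 70 [413. 292.]
-31 76 [413. 282.]
-31 82 [413. 271.]
```

```bash
python3 - <<'E'
from h import *
from station import ctrl
c=ctrl.camera("side"); a=cv2.imread("pics/side0.png")[30:100,410:500]
im=cv2.resize(a,None,fx=6,fy=6,interpolation=cv2.INTER_CUBIC)
t=np.array([183.3,-597.1,207.6]); d=np.array([-.293,.956,0])
for k in (49.5,0,-49.5):
  for z in (0,13):
    u=(proj(c,(t+k*d+[0,0,z])[None])[0]-[410,30])*6; print(k,z,u.round()); cv2.circle(im,tuple(int(v) for v in u),3,(0,0,255) if k else (255,0,255),-1)
b=cv2.imread("pics/side2.png")[150:430,300:520]
t=np.array([504.1,43.6,63.8]); d=np.array([-.387,.922,0])
b=cv2.resize(b,None,fx=1.5,fy=1.5)
im=np.hstack([cv2.copyMakeBorder(im,0,max(0,b.shape[0]-im.shape[0]),0,0,0)[:b.shape[0]],b[:, :260]]) if b.shape[0]>=im.shape[0] else im
cv2.imwrite("pics/chk.png",im); print(im.shape)
E
```

```text
49.5 0 [248. 397.]
49.5 13 [253. 372.]
0 0 [221. 365.]
0 13 [226. 341.]
-49.5 0 [195. 335.]
-49.5 13 [200. 311.]
(420, 800, 3)
```

View pics/chk.png

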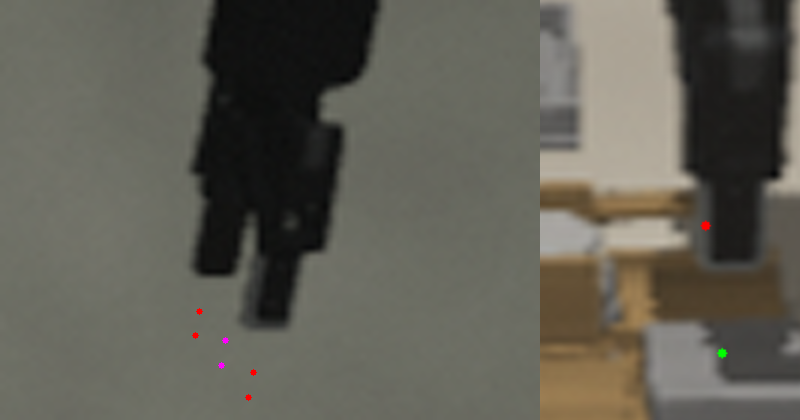

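```bash
python3 -m creep '[[0.57,0,0,-3,0,0,0],[0.57,0,0,-6,0,0,0],[0.57,0,0,-8,0,0,0],[0.57,0,0,-8,0,0,0]]'
python3 -m creep '[[0.57,0,0,-2,0,0,0],[0.57,0,0,-4,0,0,0],[0.57,0,0,-4,0,0,0]]'
```

```text
t: 4.35
position: [504.1, 43.5, 55.9]
eef_rot: [-0.589, 0.589, -0.392, 0.391]
contact_force: [0.5, -0.2, 0.1]
gripper_width: 48.5
t: 4.65
position: [504.2, 43.5, 52.0]
eef_rot: [-0.589, 0.589, -0.392, 0.391]
contact_force: [-1.5, 0.4, -0.9]
gripper_width: 48.7
```

```bash
python3 -m creep '[[0.57,0,0,-2,0,0,0],[0.57,0,0,-4,0,0,0],[0.57,0,0,-4,0,0,0],[0.57,0,0,-4,0,0,0]]'
python3 -m creep '[[0.57,0,0,-2,0,0,0],[0.57,0,0,-4,0,0,0],[0.57,0,0,-4,0,0,0],[0.57,0,0,-4,0,0,0]]'
```

```text
t: 5.05
position: [504.4, 43.6, 48.2]
eef_rot: [0.589, -0.589, 0.392, -0.391]
contact_force: [0.4, 0.8, -0.7]
gripper_width: 48.6
t: 5.45
position: [504.4, 43.6, 44.2]
eef_rot: [0.589, -0.589, 0.392, -0.391]
contact_force: [-0.5, 0.4, -0.1]
gripper_width: 48.8
```

```bash
python3 - <<'E'
from h import *
from station import ctrl
s=ctrl.observe();print(s["position"],s["contact_force"],s["wrist_torque"])
x0,y0=250,180
c=ctrl.camera("side"); cv2.imwrite("pics/side3.png",cv2.resize(c["color"][y0:y0+75,x0:x0+75],None,fx=7,fy=7,interpolation=cv2.INTER_CUBIC))
E
```

```text
[504.35307921  43.56276017  44.18218095] [-0.52302585  0.3744518  -0.14798981] [ 2.23611367e-02 -3.67051831e-02 -2.72780617e-05]
```

View pics/side3.png

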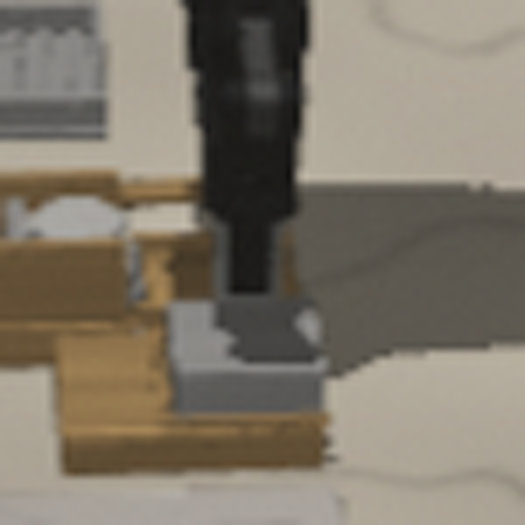

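```bash
python3 -m creep '[[0.57,0,0,-2,0,0,0],[0.57,0,0,-4,0,0,0],[0.57,0,0,-4,0,0,0],[0.57,0,0,-4,0,0,0]]'
python3 -m creep '[[0.57,0,0,-2,0,0,0],[0.57,0,0,-4,0,0,0],[0.57,0,0,-4,0,0,0],[0.57,0,0,-4,0,0,0]]'
python3 -m creep '[[0.57,0,0,-2,0,0,0],[0.57,0,0,-2,0,0,0],[0.57,0,0,-2,0,0,0]]'
```

```text
t: 5.9
position: [504.3, 43.5, 40.2]
eef_rot: [-0.589, 0.589, -0.392, 0.391]
contact_force: [0.9, 0.6, 1.1]
gripper_width: 48.6
t: 6.3
position: [504.3, 43.5, 36.2]
eef_rot: [-0.589, 0.589, -0.392, 0.391]
contact_force: [-0.2, -0.7, -0.1]
gripper_width: 48.4
t: 6.6
position: [504.4, 43.5, 34.2]
eef_rot: [0.589, -0.589, 0.392, -0.391]
contact_force: [-0.4, 0.1, 0.5]
gripper_width: 49.0
```

```bash
python3 -m creep '[[0.57,0,0,-2,0,0,0],[0.57,0,0,-2,0,0,0],[0.57,0,0,-2,0,0,0]]'
python3 -m creep '[[0.57,0,0,-2,0,0,0],[0.57,0,0,-2,0,0,0],[0.57,0,0,-2,0,0,0]]'
python3 - <<'E'
from h import *
from station import ctrl
x0,y0=250,180
F=[]
for i in range(4):
    c=ctrl.camera("side"); s=ctrl.observe(); F.append(np.r_[s["contact_force"],s["wrist_torque"]])
print(np.mean(F,0).round(2),s["position"])
cv2.imwrite("pics/side4.png",cv2.resize(c["color"][y0:y0+75,x0:x0+75],None,fx=7,fy=7,interpolation=cv2.INTER_CUBIC))
E
```

```text
t: 6.9
position: [504.3, 43.5, 32.2]
eef_rot: [-0.589, 0.589, -0.392, 0.391]
contact_force: [0.2, -0.3, -0.4]
gripper_width: 48.5
t: 7.2
position: [504.4, 43.6, 30.2]
eef_rot: [0.589, -0.589, 0.392, -0.391]
contact_force: [-0.2, 0.0, 0.3]
gripper_width: 48.4
[-0.41 -0.29 -0.25 -0.01 -0.02 -0.02] [504.36358371  43.51549677  30.22787115]
```

View pics/side4.png

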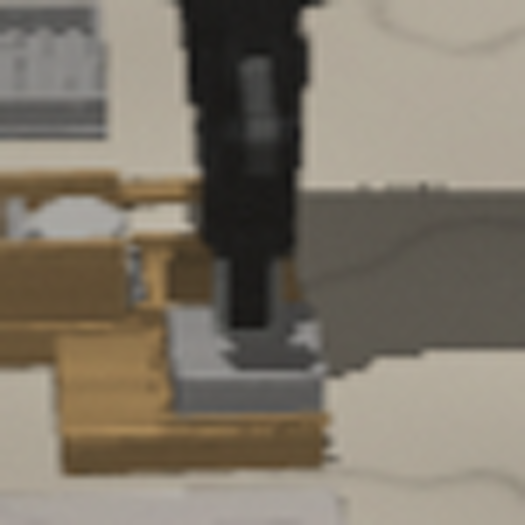

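```bash
python3 -m creep '[[0.57,0,0,-2,0,0,0],[0.57,0,0,-3,0,0,0],[0.57,0,0,-3,0,0,0]]'
python3 -m creep '[[0.57,0,0,-2,0,0,0],[0.57,0,0,-3,0,0,0],[0.57,0,0,-3,0,0,0]]'
python3 - <<'E'
from h import *
from station import ctrl
F=[]
for i in range(4):
    c=ctrl.camera("side"); s=ctrl.observe(); F.append(np.r_[s["contact_force"],s["wrist_torque"]])
print(np.mean(F,0).round(2),s["position"],s["t"])
E
```

```text
t: 7.7
position: [504.4, 43.5, 27.2]
eef_rot: [0.589, -0.589, 0.391, -0.391]
contact_force: [0.1, 0.1, -0.1]
gripper_width: 48.8
t: 8.0
position: [504.5, 43.6, 24.2]
eef_rot: [0.589, -0.589, 0.392, -0.391]
contact_force: [-0.9, -1.1, 2.0]
gripper_width: 48.5
[0.06 0.3  2.31 0.01 0.12 0.03] [504.47142752  43.56753724  24.31848785] 8.2
```

```bash
python3 -m creep '[[0.57,0,0,-2,0,0,0],[0.57,0,0,-4,0,0,0],[0.57,0,0,-6,0,0,0],[0.57,0,0,-8,0,0,0],[0.57,0,0,-10,0,0,0],[0.57,0,0,-11,0,0,0],[0.57,0,0,-11,0,0,0],[0.57,0,0,-11,0,0,0],[0.57,0,0,-11,0,0,0],[0.57,0,0,-11,0,0,0]]'
python3 - <<'E'
from h import *
from station import ctrl
F=[]
for i in range(5):
    c=ctrl.camera("side"); s=ctrl.observe(); F.append(np.r_[s["contact_force"],s["wrist_torque"]])
F=np.mean(F,0);print(F.round(2),"along holder x:",F[:2]@[np.cos(.397),np.sin(.397)],s["position"],s["t"])
x0,y0=230,180
cv2.imwrite("pics/side5.png",cv2.resize(c["color"][y0:y0+75,x0:x0+100],None,fx=7,fy=7,interpolation=cv2.INTER_CUBIC))
E
```

```text
t: 9.2
position: [504.8, 43.8, 16.8]
eef_rot: [-0.589, 0.589, -0.391, 0.392]
contact_force: [-18.2, -4.2, 47.0]
gripper_width: 48.8
[-18.75  -3.77  47.47   0.4    4.68   0.41] along holder x: -18.7464346610769 [504.74907853  43.81200581  16.79578261] 9.45
```

View pics/side5.png

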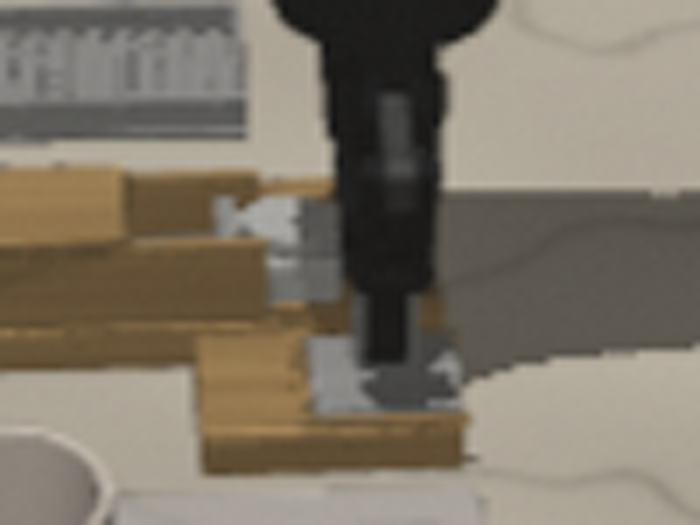

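```bash
python3 -m creep '[[0.57,0,0,0.5,0,0,0],[0.57,0,0,1,0,0,0],[0.57,0,0,1.5,0,0,0],[0.57,0,0,2,0,0,0],[0.57,0,0,2.5,0,0,0],[0.57,0,0,3,0,0,0],[0.57,0,0,3,0,0,0]]'
python3 - <<'E'
from h import *
from station import ctrl
F=[]
for i in range(6):
    c=ctrl.camera("side"); s=ctrl.observe(); F.append(np.r_[s["contact_force"],s["wrist_torque"]])
F=np.mean(F,0);print(F.round(2),"along holder x:",F[:2]@[np.cos(.397),np.sin(.397)],s["position"],s["t"])
x0,y0=230,180
cv2.imwrite("pics/side6.png",cv2.resize(c["color"][y0:y0+75,x0:x0+100],None,fx=7,fy=7,interpolation=cv2.INTER_CUBIC))
E
```

```text
t: 10.15
position: [504.6, 43.6, 17.6]
eef_rot: [0.589, -0.589, 0.391, -0.392]
contact_force: [-7.5, -1.1, 20.7]
gripper_width: 48.8
[-8.   -1.6  21.74  0.24  2.02  0.1 ] along holder x: -8.000243359966083 [504.59806446  43.62506962  17.64364956] 10.45
```

```bash
python3 -m creep '[[0.57,0,0,0.5,0,0,0],[0.57,0,0,1,0,0,0],[0.57,0,0,1.5,0,0,0],[0.57,0,0,1.5,0,0,0],[0.57,0,0,1.5,0,0,0]]'
python3 - <<'E'
from h import *
from station import ctrl
F=[]
for i in range(8):
    c=ctrl.camera("side"); s=ctrl.observe(); F.append(np.r_[s["contact_force"],s["wrist_torque"]])
F=np.mean(F,0);print(F.round(2),"along holder x:",F[:2]@[np.cos(.397),np.sin(.397)],s["position"],s["t"])
x0,y0=230,180
cv2.imwrite("pics/side7.png",cv2.resize(c["color"][y0:y0+75,x0:x0+100],None,fx=7,fy=7,interpolation=cv2.INTER_CUBIC))
E
```

```text
t: 10.95
position: [504.5, 43.6, 18.1]
eef_rot: [0.589, -0.589, 0.391, -0.392]
contact_force: [-2.6, -1.0, 7.3]
gripper_width: 48.8
[-2.67 -0.6   8.58  0.13  0.71 -0.05] along holder x: -2.6884267723250828 [504.46809271  43.56387013  18.05727407] 11.35
```

View pics/side7.png

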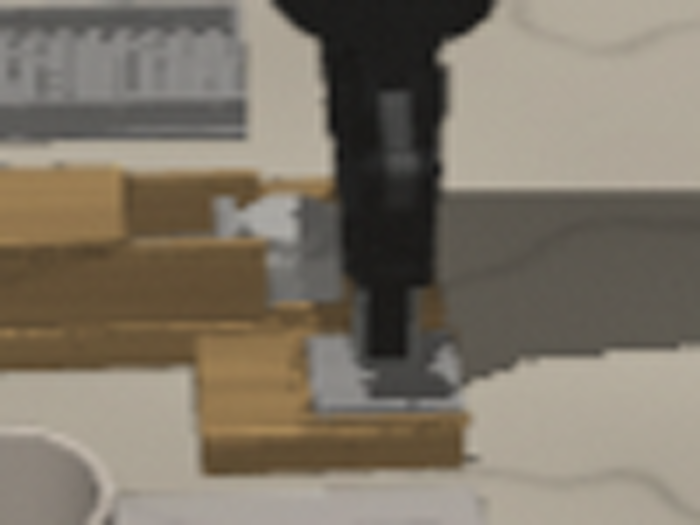

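```bash
python3 -c "
from station import ctrl
print(ctrl.hand_in()); s=ctrl.observe(); print(s['t'],s['contact_force'],s['position'])"
```

```text
the job is handed in; nothing more can be done
None
the job is handed in; nothing more can be done
```

The job is handed in at about t = 11.4 s. One finger is holding the paddle down and the box is resting against the other finger, which stands over the runway. `hand_in()` gave no verdict, so the result below is from my own checks.

**What I did:** I found the holder at about x 549, y 29 mm, yaw 22.7°, by fitting its corners in both camera views. I set the fingers about 49 mm apart across the holder, lowered them onto the paddle until the box popped out, then eased off the push.

**Last checks:**
- **Paddle force:** the push on the tool was about 8.6 N upward, and the wrist moment puts it on the paddle finger.
- **Paddle depth:** the last picture shows the paddle about 11–12 mm down.
- **Box:** a 2.7 N push along the runway acts on the other finger. The box looks flat and on the runway, and it had not moved between two pictures taken about 2 s apart. I did not measure how far it came out; the stopping finger stood about 36 mm in front of the gate, which should put the box about 25 mm out.
- **Other items:** I saw nothing disturbed in the close side views, but I took no full-scene picture after pressing.

**What disagreed:**
- **Finger tips:** in the pictures they sat about 20 mm higher relative to the reported tool position than the description implies. I therefore went by force to find the paddle.
- **Overpress:** the paddle bottomed out sooner than I expected, and the push briefly reached about 47 N vertical and 19 N sideways. The wrist moment puts this on the paddle finger, not on the arm or gripper body. I eased it back to 8.6 N before handing in.

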